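Start the bench air dryer and hold a clamp level over its grille

TASK

On the bench air dryer press the round key, then the square key, then the narrow bar key, each one fully down and let up again before the next. Then pick up the extension clamp by the balance point on its bar and, keeping it level, hold it with its length along the dryer's grille, bar about 8 cm above the middle of the grille, touching nothing else. Finish while still holding it there, still and level; do not put it down or let go, and leave the other things on the bench where they are.

Things in the scene. Friction and masses are not known exactly. Their poses are not given: they have to be found in the camera images.
- dryer: White box-shaped bench air dryer, fixed to the bench, 170 (x, depth) x 260 (y, length) x 91 mm high, at the left or right of the work area. Origin: centre of its underside. Its own +x points from the key panel (nearer the robot) to the grille, +y along its length; turned at most 0.35 rad.
- dryer_grille (a point): Centre of the top face of the dryer's slatted metal grille, 91 mm above the bench. The grille is 80 mm wide (dryer x) and 222 mm long (dryer y); this point lies 32 mm towards dryer +x from the dryer's centre. Axes as the dryer's.
- key_round_top (a point): Centre of the top of the round key (32 mm diameter). The three white keys stand in a row along the dryer's length, 70 mm apart, on black 42 mm square bases, 50 mm towards dryer -x from its centre; which key is in which place varies. All key tops are 102 mm above the bench when up, 9 mm proud of their bases.
- key_square_top (a point): Centre of the top of the square key (22 x 22 mm); otherwise as the round key.
- key_bar_top (a point): Centre of the top of the narrow bar key (34 mm along dryer x, 11 mm along dryer y); otherwise as the round key.
- key_round (a joint): Travel of the round key in m: 0 up, 0.006 fully down. Pressed straight down against a spring, 1.2 N at the start and 4.8 N fully down; springs back when let go. It counts as pressed from 0.0045, as let up below 0.0015.
- key_square (a joint): Travel of the square key in m; as the round key.
- key_bar (a joint): Travel of the narrow bar key in m; as the round key.
- clamp: Loose metal laboratory clamp lying on the bench, 250 mm long (x), 0.3 to 0.5 kg. A square bar 14 mm wide (y), 16 mm tall, heights 14 to 30 mm, bare from x = -107 to +52 mm, joins a foot block (30 wide, 44 high) at the tail (-x) to a heavy round knuckle (46 diameter, 44 high, wing nut up to 58) with two jaw prongs (72 across) at +x. Origin: on the underside at half length. z up.
- clamp_balance (a point): The clamp's balance point (centre of mass), on the centre line of the bar, 22 mm above the underside: 20 mm towards the jaws from half length, that is 145 mm from the tail end and 32 mm from the rear of the round knuckle. Axes as the clamp's: x along the bar towards the jaws.
- spare_rod: Bystander: plain round steel rod 14 mm diameter, 130 mm long, lying near the clamp. Leave alone.
- stopper: Bystander: cork stopper, 36 mm across, 32 mm high, near the clamp. Leave alone.
- amber_bottle: Bystander: amber bottle, 54 mm diameter, 110 mm high, between the dryer and the clamp. Origin at its underside. Leave alone.
- beaker: Bystander: small white open cup, 54 mm diameter, 70 mm high, between the dryer and the clamp. Origin at its underside. Leave alone.
- jar: Bystander: jar, 64 mm diameter, 85 mm high, between the dryer and the clamp. Leave alone.

How it is judged:
On the way, in this order (a step that is already met when the one before it is completed fails the run):
1. the round key is pressed down, the others up (value of joint key_round above 0.0045 m and value of joint each of key_square, key_bar below 0.0015 m), for 0.05 s.
2. the square key is pressed down, the others up (value of joint key_square above 0.0045 m and value of joint each of key_round, key_bar below 0.0015 m), for 0.05 s.
3. the narrow bar key is pressed down, the others up (value of joint key_bar above 0.0045 m and value of joint each of key_round, key_square below 0.0015 m), for 0.05 s.
4. with all keys up, the clamp is lifted clear of the bench, gripped within 15 mm of its balance point along the bar, and level (value of joint each of key_round, key_square, key_bar below 0.0015 m and x of the grasp point in the frame of clamp_balance between -0.015 and 0.015 m and contact force between clamp and the fingers above 1 N and height (world z) of clamp above 0.04 m and angle between clamp's own z axis and vertical below 0.15 rad), for 0.2 s.
At the end, for the whole second after the job is handed in: Gripped within 15 mm of the balance point along the bar; that point within 25 mm of the grille's centre along each grille axis, 50 to 110 mm above it; clamp level within 0.10 rad, along the grille within 0.2 rad, still, not touching the dryer; keys up; no bystander moved 30 mm (value of joint each of key_round, key_square, key_bar below 0.0015 m and x of the grasp point in the frame of clamp_balance between -0.015 and 0.015 m and contact force between clamp and the fingers above 1 N and x of clamp_balance in the frame of dryer_grille between -0.025 and 0.025 m and y of clamp_balance in the frame of dryer_grille between -0.025 and 0.025 m and z of clamp_balance in the frame of dryer_grille between 0.05 and 0.11 m and angle between clamp's own z axis and vertical below 0.1 rad and angle between the x axis of clamp and the y axis of dryer, either way round below 0.2 rad and contact force between clamp and dryer below 0.1 N and linear speed of clamp below 0.02 m/s and angular speed of clamp below 0.1 rad/s and distance of each of spare_rod, stopper, amber_bottle, beaker, jar from where it was at the start of the episode below 0.03 m); the arm keeps its last pose, push and grip.
It fails at once if two keys are down at once (value of joint each of key_round, key_square above 0.003 m or value of joint each of key_square, key_bar above 0.003 m or value of joint each of key_round, key_bar above 0.003 m).
It fails at once if the lifted clamp tips by more than 0.35 rad (height (world z) of clamp above 0.05 m and angle between clamp's own z axis and vertical above 0.35 rad).
It fails at once if a bystander is moved by more than 30 mm (distance of any of spare_rod, stopper, amber_bottle, beaker, jar from where it was at the start of the episode above 0.03 m).
It also fails if it takes over 64 s, if anything falls off the work surface, if the arm or the gripper's body presses on something with over 40 N, if the wrist force passes 120 N, or if a joint passes its speed limit or range.

ROBOT

A 6-joint arm with a two-finger parallel gripper is mounted at the origin on the work surface. World frame = base frame: x ahead of the robot, y to its left, z up, the work surface at z = 0. Lengths are in m, angles in rad, forces in N, time in s.
With the tool pointing down it reaches from about 0.375 to 0.825 m from the base axis. Payload 5.5 kg.
Tool frame: the origin (TCP) lies midway between the tips of the shut fingers; the grasp point (between the pads) lies 19 mm behind it (r.hold_point_z is the x of the grasp point in the tool frame, in m); x points along the fingers, z is the direction in which the jaws open and shut, and the axes are right-handed (so a half turn about x gives the same grasp; the last joint's range is limited). The gripper opens to 85 mm and grips with 20 to 120 N. Pads are 22 mm wide; open, the fingers measure 114 mm over their backs; the gripper's body (76 mm by 85 mm) begins 54 mm behind the grasp point. The pads swing forward as they close: fully open they stand 13 mm farther back than shut.
Start: joints at [-1.12, 0.314, -0.047, 1.21, 0, 1.571], TCP at [0.261, -0.54, 0.231] pointing down, gripper open.
Joint ranges: [-2.67, 2.67], [-0.69, 1.73], [-1.03, 1.25], [-2.08, 2.16], [-1.42, 1.45], [-3.14, 3.14]. Speed limits (rad/s): [2.39, 2.39, 3.01, 3.14, 3.14, 3.14].

INTERFACE

Orientations are given as a unit quaternion [x, y, z, w].
In Python, from rig import r, eyes, models gives the robot as it stands.
- The arm moves only by the tool arm_command, never from a script. Its argument "targets" is a list that holds one entry, the list of rows, each a list of 5 numbers: the opening, from 0 (shut) to 1 (fully open), then the shift along the tool's x, y, z in cm, then the turn about the tool's x in rad. In form: [[[jaw, dx, dy, dz, twist], ...]]. A call has 1 to 5 rows; each row shifts and turns the commanded pose from where the row before left it, along the tool's axes as they then stand; what a row does not reach is not made up. A row lasts 1/8 s, in which the tool goes at most 62.5 mm and 10.7 degrees, less where a joint would pass 70% of its speed; a pose out of reach is approached as far as the arm can. A call with a gripper value outside its range is refused whole. The fingers move at their own pace and stop on an object; "force" is the grip in N (left out, the last holds). Time passes only in rows, so rows that do not move let the fingers close. It gives the time, the measured TCP pose, the force and the opening at its end, in the units of the state.
- r.state(): the state, without advancing time (a new reading comes with each control period).
- eyes.read_camera(name): name is "scene" or "top" or "wrist"; returns a dict with "pixels" (384x512x3 uint8, red, green, blue), "fx", "fy", "cx", "cy" (pixels), "R" (3x3) and "t" (3): a world point X has camera coordinates R X + t; the wrist camera has in their place "mount" (4x4, takes a point from camera to tool coordinates, whose origin is the TCP and whose axes are the tool frame's). Camera axes: x right, y down, z forward; pixel columns grow to the right and rows downward; lengths in m; the calibration is good to about 2 mm. A picture is of the moment at which its call begins: read the wrist's pose just before it. There is no depth.
- r.hand_in(): hands the job in, once; it reports no verdict.
Trained networks look in the newest picture that a camera, given by its name, has taken for a name from the list of things; names that differ only in an ending like _2 or _b are one class to them, and where a whole thing is asked for, a point or a joint stands for the part that bears it (a point fixed in the world has none). Each returns a list of dicts, best first, with "p" (0 to 1); they miss things now and then, are a little off and sometimes report something else, mostly with a low value. They report only what shows in the picture. A call takes as long as a camera call.
- models.trace(camera, target): "mask" (384x512 bool, what is visible of it) and "rect" ([left, top, right, bottom] in pixels, round what is visible of it).
- models.place_of(camera, target): "xy" ([column, row] in pixels: a listed point, or the origin of a listed thing).
The state is a dict: "time_s": time; "joint_pos": joint angles; "qvel": joint speeds; "joint_efforts": joint torques, N m; "position": TCP position; "tool_rot": TCP orientation; "force": force on the tool from outside, world axes, zero at the start; "torque": the same for the moment, N m; "finger_gap": finger opening in m.
Only numpy, scipy, OpenCV 4.12 (cv2) and the standard library are available. Lean on these libraries where they do the work, as an engineer would, in place of code of your own. Each camera call takes 0.05 s, during which the arm holds its last target. There are 200 camera calls.

## Working session

There is one attempt and no reset: what is moved stays moved. The work goes in short steps, Python scripts to look and compute and a tool call to move; the robot and the scene stay as the last step left them, time stands still between calls to the robot, and variables do not carry over. Pictures are saved under pics/ and viewed, about 8 in all and at most 12, crops included, and the job is handed in when it is done.

Besides the shell and the picture viewer there is one more tool, called after ">>>" in YAML: its name, and indented under it one key for each argument. arm_command: Moves the arm, as the interface text tells. Its arguments: {"type":"object","properties":{"targets":{"type":"array"},"force":{"type":"number"}},"required":["targets"]}

```bash
ls; mkdir -p pics
cat > h.py <<'E'
import numpy as np, cv2
from rig import r, eyes, models
from scipy.spatial.transform import Rotation as Ro
def ray(c,uv):
    d=np.array([(uv[0]-c['cx'])/c['fx'],(uv[1]-c['cy'])/c['fy'],1.])
    if 'mount' in c:
        s=c['state']; M=np.array(c['mount']); Rw=Ro.from_quat(s['tool_rot']).as_matrix()
        return Rw@M[:3,3]+np.array(s['position']), Rw@M[:3,:3]@d
    R=np.array(c['R']);t=np.array(c['t']); return -R.T@t, R.T@d
def atz(c,uv,z):
    o,d=ray(c,uv); return o+d*(z-o[2])/d[2]
def cam(n):
    s=r.state(); c=eyes.read_camera(n); c['state']=s; return c
def save(c,f,crop=None):
    cv2.imwrite(f,cv2.cvtColor(c['pixels'],cv2.COLOR_RGB2BGR))
E
python3 - <<'E'
from h import *
ims=[]
Z=dict(dryer=0,dryer_grille=.091,key_round_top=.102,key_square_top=.102,key_bar_top=.102,clamp=0,clamp_balance=.022,spare_rod=.007,stopper=0.016,amber_bottle=0,beaker=0,jar=0)
for n in ('top','scene'):
    c=cam(n); save(c,f'pics/{n}0.png')
    for k,z in Z.items():
        for q in models.place_of(n,k)[:2]:
            print(n,k,round(q['p'],2),np.round(q['xy'],1),np.round(atz(c,q['xy'],z),3))
s=r.state(); print(s, r.hold_point_z)
E
```

```text
pics
top dryer 0.86 [331.5 187.7] [ 0.579 -0.243  0.   ]
top dryer 0.4 [184.5 217.3] [0.483 0.198 0.   ]
top dryer_grille 0.83 [341.1 167.2] [ 0.622 -0.254  0.091]
top key_round_top 0.41 [306.8 186.1] [ 0.564 -0.155  0.102]
top key_square_top 0.58 [332.3 193.8] [ 0.543 -0.226  0.102]
top key_bar_top 0.63 [166.2 158.1] [0.638 0.24  0.102]
top key_bar_top 0.45 [354.7 204.5] [ 0.514 -0.288  0.102]
top clamp 0.58 [185.6 182.6] [0.588 0.198 0.   ]
top clamp_balance 0.63 [190.3 176.2] [0.604 0.182 0.022]
top stopper 0.56 [185.4 215.4] [0.487 0.193 0.016]
top amber_bottle 0.58 [251.6 167.9] [ 0.636 -0.001  0.   ]
top beaker 0.81 [248.3 232. ] [0.441 0.007 0.   ]
top beaker 0.75 [331.7 199.1] [ 0.544 -0.243  0.   ]
top jar 0.68 [249.7 192.8] [0.56  0.004 0.   ]
top jar 0.67 [182.7 216.7] [0.485 0.203 0.   ]
scene dryer 0.88 [155.8 204.2] [ 0.583 -0.237  0.   ]
scene dryer_grille 0.7 [137.1 190.6] [ 0.619 -0.242  0.091]
scene key_round_top 0.43 [185.5 170.6] [ 0.549 -0.159  0.102]
scene key_square_top 0.39 [159.7 163.8] [ 0.544 -0.222  0.102]
scene key_bar_top 0.46 [135.9 148.8] [ 0.514 -0.29
[... 409 characters left out ...]
71.8] [ 0.468 -0.204  0.   ]
{'time_s': 1.3, 'joint_pos': array([-1.11999635e+00,  3.13481608e-01, -4.70757158e-02,  1.21022075e+00,
       -2.44279851e-05,  1.57081320e+00]), 'qvel': array([ 0.00050336,  0.00199096,  0.00036078,  0.00057712, -0.00055763,
        0.00103483]), 'joint_efforts': array([-3.23486456e-03, -5.39465332e+01,  3.40047777e+01,  1.64983870e-03,
       -3.49708826e-04,  1.09132279e-05]), 'position': array([ 0.2614043 , -0.54006311,  0.23132119]), 'tool_rot': array([ 0.37559858,  0.59909647, -0.37562007,  0.59909823]), 'force': array([0.08360219, 0.28810955, 0.28678491]), 'torque': array([-0.02469151,  0.04319115, -0.00091788]), 'finger_gap': 0.08574062797080405} -0.0187
```

Run:
```python
import cv2
a=cv2.imread('pics/top0.png')[110:270,130:400]
cv2.imwrite('pics/top0c.png',cv2.resize(a,None,fx=2.9,fy=2.9,interpolation=cv2.INTER_CUBIC))
```

```text
(no output)
```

View pics/top0c.png

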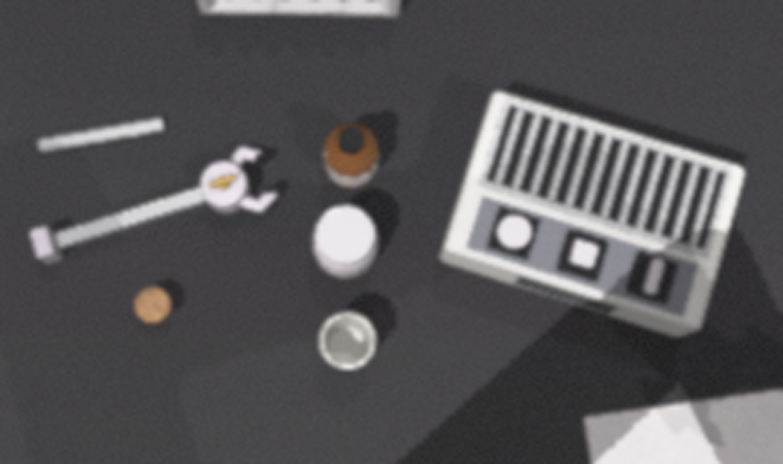

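Run:
```python
from h import *
def rot(y):
    return y
c=cam('top')
# mm per pixel and grille/dryer orientation via masks
for k,z in (('dryer',.091),('clamp',.022),('dryer_grille',.091)):
    q=models.trace('top',k)[:1]
    if not q: continue
    m=q[0]['mask'].astype(np.uint8); cs=max(cv2.findContours(m,0,1)[0],key=cv2.contourArea)
    w=np.array([atz(c,p[0],z)[:2] for p in cs],np.float32)
    b=cv2.minAreaRect(w*1000); print(k,q[0]['p'],b)
    ys,xs=np.nonzero(m); P=np.array([atz(c,p,z)[:2] for p in zip(xs,ys)]); u=np.linalg.svd(P-P.mean(0),full_matrices=0)[2]; print(P.mean(0),u[0],np.arctan2(u[0][1],u[0][0]))
```

```text
dryer 0.76 ((574.8546752929688, -235.0584716796875), (258.01507568359375, 180.750244140625), 72.35435485839844)
[ 0.57833973 -0.23792269] [-0.29887162 -0.95429333] -1.8743063360309102
clamp 0.76 ((579.2534790039062, 199.9705810546875), (67.95569610595703, 252.01327514648438), 23.348896026611328)
[0.59143912 0.18495071] [ 0.33363582 -0.94270204] -1.2306385620345928
dryer_grille 0.75 ((513.8568115234375, -291.8412170410156), (11.405058860778809, 30.711376190185547), 70.61940002441406)
[ 0.51393047 -0.29217218] [-0.94750163  0.31975093] 2.816126052325091
```

```bash
cat >> h.py <<'E'
def tool():
    s=r.state(); M=Ro.from_quat(s['tool_rot']).as_matrix(); return np.array(s['position']),M
def plan(p,psi=None,n=5,jaw=0):
    """rows from the measured pose to TCP p; psi = world yaw of the tool's z (mod pi), tool down"""
    P,M=tool(); y0=np.arctan2(M[1,2],M[0,2]); tw=0
    if psi is not None: tw=-((psi-y0+np.pi/2)%np.pi-np.pi/2)
    t=round(tw/n,3); rows=[]
    for i in range(n):
        d=np.round(M.T@((np.array(p)-P)/(n-i))*100,2); P=P+M@d/100
        M=M@Ro.from_euler('x',t).as_matrix(); rows.append([jaw,*map(float,d),t])
    print(rows,'end',P.round(4))
E
python3 - <<'E'
from h import *
P,M=tool(); print(M.round(3)); c=cam('wrist'); print(np.round(c['mount'],3),c['fx'],c['cx'],c['cy'])
t=cam('top')
for k,uv in dict(round=(307.2,190),square=(331.7,197.2),bar=(355.2,205.5)).items(): print(k,atz(t,uv,.102).round(3))
print(atz(t,(130+172/2.9,110+202/2.9),.022))
plan([.50,-.21,.24],1.26,8)
plan([.50,-.21,.24],-.31,8)
E
```

```text
[[-0.     0.9    0.436]
 [ 0.     0.436 -0.9  ]
 [-1.    -0.    -0.   ]]
[[-0.001 -0.307  0.952 -0.143]
 [ 0.    -0.952 -0.307  0.078]
 [ 1.    -0.     0.001  0.001]
 [ 0.     0.     0.     1.   ]] 319.4112921515469 249.99775478980794 190.42616091370368
round [ 0.553 -0.156  0.102]
square [ 0.533 -0.225  0.102]
bar [ 0.511 -0.289  0.102]
[0.59312103 0.18420629 0.022     ]
[[0, -0.11, 4.48, -2.41, np.float64(0.095)], [0, -0.11, 4.23, -2.83, np.float64(0.095)], [0, -0.11, 3.95, -3.22, np.float64(0.095)], [0, -0.11, 3.62, -3.58, np.float64(0.095)], [0, -0.11, 3.27, -3.9, np.float64(0.095)], [0, -0.11, 2.88, -4.2, np.float64(0.095)], [0, -0.1, 2.47, -4.45, np.float64(0.095)], [0, -0.11, 2.04, -4.67, np.float64(0.095)]] end [ 0.5  -0.21  0.24]
[[0, -0.11, 4.48, -2.41, np.float64(-0.101)], [0, -0.11, 4.7, -1.95, np.float64(-0.101)], [0, -0.11, 4.88, -1.47, np.float64(-0.101)], [0, -0.11, 5.0, -0.97, np.float64(-0.101)], [0, -0.11, 5.07, -0.46, np.float64(-0.101)], [0, -0.11, 5.09, 0.06, np.float64(-0.101)], [0, -0.1, 5.06, 0.57, np.float64(-0.101)], [0, -0.11, 4.97, 1.07, np.float64(-0.101)]] end [ 0.5  -0.21  0.24]
```

Run:
```python
from h import *
plan([.535,-.225,.24],-.31,8)
```

```text
[[0, -0.11, 4.79, -2.06, np.float64(-0.101)], [0, -0.11, 4.98, -1.56, np.float64(-0.101)], [0, -0.11, 5.11, -1.05, np.float64(-0.101)], [0, -0.11, 5.19, -0.53, np.float64(-0.101)], [0, -0.11, 5.22, -0.01, np.float64(-0.101)], [0, -0.11, 5.19, 0.52, np.float64(-0.101)], [0, -0.1, 5.11, 1.04, np.float64(-0.101)], [0, -0.11, 4.97, 1.56, np.float64(-0.101)]] end [ 0.535 -0.225  0.24 ]
```

>>> arm_command:
  targets:
    - [[0, -0.1, 4.8, -2.1, -0.1], [0, -0.1, 5.0, -1.6, -0.1], [0, -0.1, 5.1, -1.0, -0.1], [0, -0.1, 5.2, -0.5, -0.1]]

```text
time_s: 2.1
position: [0.3998, -0.3812, 0.2355]
tool_rot: [0.248, 0.662, -0.248, 0.662]
force: [0.1, -0.9, 0.1]
finger_gap: 0.0124
```

>>> arm_command:
  targets:
    - [[0, -0.1, 5.2, 0, -0.1], [0, -0.1, 5.2, 0.5, -0.1], [0, -0.1, 5.1, 1.0, -0.1], [0, -0.1, 5.0, 1.6, -0.1], [0, 0, 0, 0, 0]]

```text
time_s: 2.72
position: [0.5385, -0.2229, 0.2392]
tool_rot: [0.111, 0.698, -0.111, 0.699]
force: [-0.4, -0.2, -0.7]
finger_gap: -0.0001
```

```bash
cat > m1.py <<'E'
from h import *
c=cam('wrist'); save(c,'pics/w1.png')
im=cv2.imread('pics/w1.png'); print(c['state']['position'],c['state']['joint_pos'].round(2))
for k,z in dict(dryer_grille=.091,key_round_top=.102,key_square_top=.102,key_bar_top=.102).items():
    for q in models.place_of('wrist',k)[:2]:
        print(k,round(q['p'],2),np.round(q['xy'],1),np.round(atz(c,q['xy'],z),4))
E
python3 m1.py
```

```text
[ 0.538476   -0.22287735  0.23922252] [-0.39  0.28 -0.08  1.22  0.    1.49]
dryer_grille 0.84 [334.3 175.7] [ 0.6142 -0.2495  0.091 ]
key_round_top 0.89 [243.4  99.7] [ 0.5546 -0.157   0.102 ]
key_square_top 0.77 [245.3 181.4] [ 0.5335 -0.2258  0.102 ]
```

View pics/w1.png

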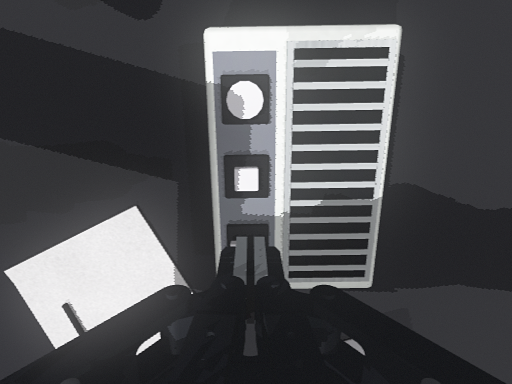

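Run:
```python
from h import *
plan([.5545,-.1567,.12],-.3,4)
```

```text
[[0, 2.98, 1.8, -0.1, np.float64(-0.005)], [0, 2.98, 1.81, -0.1, np.float64(-0.005)], [0, 2.98, 1.8, -0.09, np.float64(-0.005)], [0, 2.99, 1.81, -0.07, np.float64(-0.005)]] end [ 0.5545 -0.1567  0.12  ]
```

>>> arm_command:
  targets:
    - [[0, 3, 1.8, -0.1, -0.005], [0, 3, 1.8, -0.1, -0.005], [0, 3, 1.8, -0.1, -0.005], [0, 3, 1.8, -0.1, -0.005], [0, 0, 0, 0, 0]]

```text
time_s: 3.6
position: [0.5523, -0.1555, 0.1173]
tool_rot: [0.106, 0.701, -0.106, 0.697]
force: [-0.1, -0.5, 1.5]
finger_gap: 0.0
```

>>> arm_command:
  targets:
    - [[0, 0.9, 0, 0, 0], [0, 0.6, 0, 0, 0], [0, 0.4, 0, 0, 0], [0, 0.3, 0, 0, 0], [0, 0, 0, 0, 0]]

```text
time_s: 4.22
position: [0.555, -0.1565, 0.0977]
tool_rot: [0.105, 0.699, -0.106, 0.699]
force: [-1.0, -2.5, 3.5]
finger_gap: -0.0003
```

>>> arm_command:
  targets:
    - [[0, 0.15, 0, 0, 0], [0, 0.15, 0, 0, 0], [0, 0, 0, 0, 0]]

```text
time_s: 4.6
position: [0.5552, -0.1564, 0.0959]
tool_rot: [0.105, 0.699, -0.106, 0.7]
force: [-3.8, -2.8, 13.3]
finger_gap: -0.0
```

>>> arm_command:
  targets:
    - [[0, -1, 0, 0, 0], [0, -1.5, 0, 0, 0], [0, 0, 0, 0, 0]]

```text
time_s: 4.97
position: [0.5557, -0.1556, 0.1206]
tool_rot: [0.106, 0.698, -0.105, 0.7]
force: [-0.3, 0.9, -0.3]
finger_gap: 0.0002
```

Run:
```python
from h import *
plan([.5338,-.2255,.12],-.3,3)
```

```text
[[0, 0.02, -2.44, -0.01, np.float64(0.0)], [0, 0.02, -2.44, -0.01, np.float64(0.0)], [0, 0.01, -2.44, -0.01, np.float64(0.0)]] end [ 0.5338 -0.2255  0.12  ]
```

>>> arm_command:
  targets:
    - [[0, 0, -2.4, 0, 0], [0, 0, -2.4, 0, 0], [0, 0, -2.4, 0, 0], [0, 0, 0, 0, 0]]

```text
time_s: 5.48
position: [0.5328, -0.2254, 0.1188]
tool_rot: [0.107, 0.699, -0.106, 0.699]
force: [0.9, 0.3, -0.1]
finger_gap: -0.0001
```

>>> arm_command:
  targets:
    - [[0, 1, 0, 0, 0], [0, 0.6, 0, 0, 0], [0, 0.5, 0, 0, 0], [0, 0.35, 0, 0, 0], [0, 0, 0, 0, 0]]

```text
time_s: 6.1
position: [0.5332, -0.2236, 0.0959]
tool_rot: [0.106, 0.699, -0.105, 0.699]
force: [-4.4, 4.3, 12.4]
finger_gap: 0.0002
```

Bottomed. Hold briefly, lift and go to the bar.

>>> arm_command:
  targets:
    - [[0, 0, 0, 0, 0], [0, -1, 0, 0, 0], [0, -1.5, 0, 0, 0], [0, 0, 0, 0, 0]]

```text
time_s: 6.6
position: [0.5347, -0.2251, 0.1214]
tool_rot: [0.105, 0.698, -0.106, 0.7]
force: [0.8, 0.2, -0.7]
finger_gap: -0.0002
```

Run:
```python
from h import *
plan([.5130,-.2920,.12],-.3,3)
```

```text
[[0, 0.05, -2.34, -0.03, np.float64(0.0)], [0, 0.05, -2.35, -0.03, np.float64(0.0)], [0, 0.04, -2.34, -0.04, np.float64(0.0)]] end [ 0.513 -0.292  0.12 ]
```

>>> arm_command:
  targets:
    - [[0, 0, -2.3, 0, 0], [0, 0, -2.4, 0, 0], [0, 0, -2.3, 0, 0], [0, 0, 0, 0, 0]]

```text
time_s: 7.1
position: [0.5123, -0.2926, 0.1195]
tool_rot: [0.106, 0.699, -0.106, 0.699]
force: [-0.8, 1.5, -0.2]
finger_gap: -0.0002
```

>>> arm_command:
  targets:
    - [[0, 1.1, 0, 0, 0], [0, 0.6, 0, 0, 0], [0, 0.5, 0, 0, 0], [0, 0.35, 0, 0, 0], [0, 0, 0, 0, 0]]

```text
time_s: 7.72
position: [0.5126, -0.2905, 0.0958]
tool_rot: [0.106, 0.699, -0.105, 0.699]
force: [-6.6, 4.8, 15.5]
finger_gap: -0.0002
```

>>> arm_command:
  targets:
    - [[0.5, 0, 0, 0, 0], [0, -1, 0, 0, 0], [0, -4, 0, 0, 0], [0, -5, 0, 0, 0], [0, -5, 0, 0, 0]]

```text
time_s: 8.35
position: [0.5124, -0.291, 0.2456]
tool_rot: [0.106, 0.7, -0.105, 0.699]
force: [0.6, -0.2, -0.2]
finger_gap: -0.0002
```

Run:
```python
from h import *
plan([.594,.165,.25],.31,10,.5)
```

```text
[[0.5, -0.04, 4.6, -0.57, np.float64(-0.061)], [0.5, -0.04, 4.62, -0.28, np.float64(-0.061)], [0.5, -0.04, 4.63, -0.0, np.float64(-0.061)], [0.5, -0.04, 4.63, 0.28, np.float64(-0.061)], [0.5, -0.04, 4.6, 0.56, np.float64(-0.061)], [0.5, -0.05, 4.56, 0.84, np.float64(-0.061)], [0.5, -0.04, 4.5, 1.12, np.float64(-0.061)], [0.5, -0.05, 4.42, 1.39, np.float64(-0.061)], [0.5, -0.04, 4.32, 1.65, np.float64(-0.061)], [0.5, -0.05, 4.22, 1.91, np.float64(-0.061)]] end [0.594 0.165 0.25 ]
```

>>> arm_command:
  targets:
    - [[0.6, -0.1, 4.6, -0.6, -0.06], [0.6, 0, 4.6, -0.3, -0.06], [0.6, -0.1, 4.6, 0, -0.06], [0.6, 0, 4.6, 0.3, -0.06], [0.6, -0.1, 4.6, 0.6, -0.06]]

```text
time_s: 8.98
position: [0.554, -0.0626, 0.2473]
tool_rot: [-0.001, 0.707, 0.001, 0.707]
force: [-0.0, 0.1, -1.6]
finger_gap: 0.0512
```

>>> arm_command:
  targets:
    - [[0.6, 0, 4.6, 0.8, -0.06], [0.6, 0, 4.5, 1.1, -0.06], [0.6, 0, 4.4, 1.4, -0.06], [0.6, 0, 4.3, 1.7, -0.06], [0.6, 0, 4.2, 1.9, -0.06]]

```text
time_s: 9.6
position: [0.5964, 0.165, 0.2473]
tool_rot: [-0.107, 0.699, 0.106, 0.699]
force: [1.0, 0.1, -0.9]
finger_gap: 0.0511
```

Run:
```python
from h import *
import time
c=cam('wrist');c=cam('wrist');c=cam('wrist'); save(c,'pics/w2.png'); print(c['state']['position'],c['state']['joint_pos'].round(2),np.abs(c['state']['qvel']).max())
for k,z in dict(clamp=0,clamp_balance=.022,spare_rod=.007,stopper=.016).items():
    for q in models.place_of('wrist',k)[:2]:
        print(k,round(q['p'],2),np.round(q['xy'],1),np.round(atz(c,q['xy'],z),4))
```

```text
[0.59663805 0.16762626 0.24676691] [0.27 0.35 0.03 1.26 0.   1.54] 0.05423233404477662
clamp 0.85 [249.9 123.4] [0.5852 0.2024 0.    ]
clamp_balance 0.88 [249.3 144.4] [0.591  0.1815 0.022 ]
clamp_balance 0.62 [335.9  94.7] [0.6657 0.2629 0.022 ]
spare_rod 0.72 [336.9  95.1] [0.6708 0.2637 0.007 ]
stopper 0.59 [170.7  98.2] [0.4912 0.2037 0.016 ]
```

View pics/w2.png

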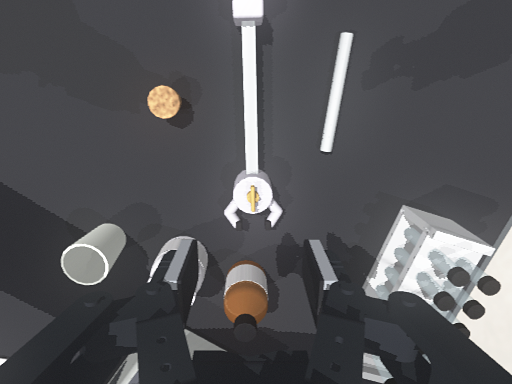

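Run:
```python
from h import *
c=cam('wrist')
a=atz(c,(249,26),.03);b=atz(c,(252.5,170),.03); k=atz(c,(252.5,194),.044)
print(a,b,k,np.linalg.norm(b-a)); d=(b-a)[:2]; d/=np.linalg.norm(d); ang=np.arctan2(d[1],d[0]); print(ang)
# balance: +127 mm from foot front; 55mm before knuckle centre
print(a[:2]+.127*d, k[:2]-.055*d, b[:2]-.032*d)
plan([*(.591,.1825),.12],ang+np.pi/2,4,.6)
```

```text
[0.55463054 0.29276624 0.03      ] [0.60281111 0.14971371 0.03      ] [0.61005937 0.12605732 0.044     ] 0.1509483105959575
-1.2459260084368171
[0.59516715 0.17240934] [0.59250414 0.17818038] [0.59259717 0.18003986]
[[0.6, 3.18, 0.52, 0.02, np.float64(-0.007)], [0.6, 3.19, 0.52, 0.02, np.float64(-0.007)], [0.6, 3.18, 0.53, 0.03, np.float64(-0.007)], [0.6, 3.19, 0.52, 0.04, np.float64(-0.007)]] end [0.591  0.1825 0.12  ]
```

Run:
```python
from h import *
plan([.5925,.1795,.008],.32,7,.6)
```

```text
[[0.6, 3.42, 0.25, 0.02, np.float64(-0.003)], [0.6, 3.42, 0.25, 0.02, np.float64(-0.003)], [0.6, 3.42, 0.25, 0.02, np.float64(-0.003)], [0.6, 3.42, 0.25, 0.02, np.float64(-0.003)], [0.6, 3.42, 0.25, 0.03, np.float64(-0.003)], [0.6, 3.42, 0.26, 0.02, np.float64(-0.003)], [0.6, 3.42, 0.25, 0.03, np.float64(-0.003)]] end [0.5925 0.1795 0.008 ]
```

>>> arm_command:
  targets:
    - [[0.6, 3.4, 0.3, 0, -0.005], [0.6, 3.4, 0.3, 0, -0.005], [0.6, 3.4, 0.3, 0, -0.005], [0.6, 3.4, 0.3, 0.1, -0.005], [0.6, 3.4, 0.3, 0.1, 0]]

```text
time_s: 10.62
position: [0.594, 0.1772, 0.0766]
tool_rot: [-0.112, 0.698, 0.112, 0.698]
force: [0.3, 0.7, 1.1]
finger_gap: 0.0514
```

Run:
```python
from h import *
c=cam('wrist');c=cam('wrist'); save(c,'pics/w3.png')
for k,z in dict(clamp_balance=.022).items():
    for q in models.place_of('wrist',k)[:2]:
        print(k,round(q['p'],2),np.round(q['xy'],1),np.round(atz(c,q['xy'],z),4))
P,M=tool(); print(P)
plan([.5925,.1795,.008],.325,3,.6)
```

```text
clamp_balance 0.65 [258.5 203.2] [0.5936 0.1844 0.022 ]
[0.59219951 0.17693057 0.07595854]
[[0.6, 2.27, 0.08, 0.05, np.float64(-0.002)], [0.6, 2.26, 0.08, 0.04, np.float64(-0.002)], [0.6, 2.27, 0.07, 0.05, np.float64(-0.002)]] end [0.5925 0.1795 0.008 ]
```

View pics/w3.png

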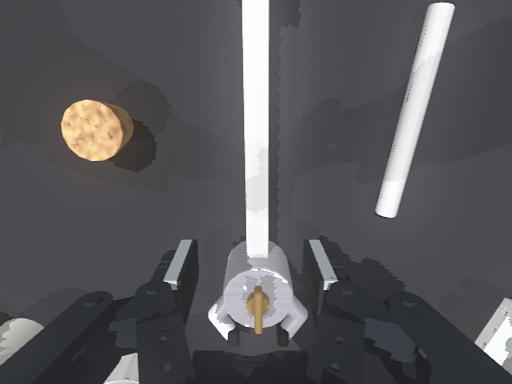

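Run:
```python
from h import *
c=cam('wrist')
b=atz(c,(258,257),.03);a=atz(c,(255,20),.03); d=(b-a)[:2]; d/=np.linalg.norm(d); print(b,np.arctan2(d[1],d[0]),b[:2]-.032*d)
```

```text
[0.6062844  0.14958992 0.03      ] -1.2329723461179238 [0.59567848 0.17978122]
```

>>> arm_command:
  targets:
    - [[0.6, 2.3, 0.1, 0.1, -0.005], [0.6, 2.2, 0.1, 0.1, -0.005], [0.6, 1.5, 0.1, 0.1, 0], [0.6, 0.7, 0, 0, 0], [0.6, 0, 0, 0, 0]]

```text
time_s: 11.45
position: [0.596, 0.1821, 0.0106]
tool_rot: [-0.116, 0.697, 0.116, 0.698]
force: [0.4, 0.1, 0.6]
finger_gap: 0.0511
```

>>> arm_command:
  targets:
    - [[0, 0, 0, 0, 0], [0, 0, 0, 0, 0], [0, 0, 0, 0, 0], [0, 0, 0, 0, 0], [0, 0, 0, 0, 0]]
  force: 70

```text
time_s: 12.08
position: [0.5959, 0.1821, 0.0112]
tool_rot: [-0.116, 0.697, 0.116, 0.698]
force: [-2.4, -1.2, 5.3]
finger_gap: 0.0122
```

>>> arm_command:
  targets:
    - [[0.35, 0, 0, 0, 0], [0.35, 0, 0, 0, 0], [0.35, 0.3, 0, 0, 0], [0.35, 0.3, 0, 0, 0], [0.35, 0, 0, 0, 0]]

```text
time_s: 12.7
position: [0.5954, 0.182, 0.0038]
tool_rot: [-0.116, 0.698, 0.116, 0.697]
force: [-0.0, -0.4, -1.3]
finger_gap: 0.0298
```

>>> arm_command:
  targets:
    - [[0, 0, 0, 0, 0], [0, 0, 0, 0, 0], [0, 0, 0, 0, 0], [0, 0, 0, 0, 0], [0, 0, 0, 0, 0]]
  force: 70

```text
time_s: 13.32
position: [0.5958, 0.1821, 0.0044]
tool_rot: [-0.116, 0.697, 0.116, 0.698]
force: [-0.1, -0.5, -0.4]
finger_gap: 0.0126
```

Gripped at bar mid-height. Lift a few cm and check level.

>>> arm_command:
  targets:
    - [[0, -1, 0, 0, 0], [0, -1.5, 0, 0, 0], [0, -2, 0, 0, 0], [0, -1, 0, 0, 0], [0, 0, 0, 0, 0]]

```text
time_s: 13.95
position: [0.5966, 0.1823, 0.0605]
tool_rot: [-0.116, 0.697, 0.116, 0.698]
force: [-0.4, -0.4, -4.5]
finger_gap: 0.013
```

>>> arm_command:
  targets:
    - [[0, -3, 0, 0, 0], [0, -4, 0, 0, 0], [0, -4, 0, 0, 0], [0, -3, 0, 0, 0], [0, 0, 0, 0, 0]]

```text
time_s: 14.58
position: [0.5972, 0.1826, 0.2012]
tool_rot: [-0.116, 0.696, 0.116, 0.699]
force: [1.2, 0.0, -5.9]
finger_gap: 0.0125
```

Run:
```python
from h import *
c=cam('wrist'); save(c,'pics/w4.png'); s=c['state']; print(s['force'],s['torque'],s['finger_gap'],s['position'])
q=models.place_of('wrist','clamp_balance'); print([(x['p'],x['xy']) for x in q][:2])
sc=cam('scene'); a=c['pixels'];b=sc['pixels'][100:340,100:420]
b=cv2.resize(b,(512,384)); im=np.hstack([a,b]); cv2.imwrite('pics/w4.png',cv2.resize(im,(800,300),interpolation=cv2.INTER_AREA)[:,:,::-1])
plan([.60,.03,.20],0,5)
```

```text
[ 1.17242965  0.03568436 -5.93224209] [-0.01103125 -0.05339914 -0.03383661] 0.012477171161106946 [0.5971962  0.18255155 0.20115737]
[(0.64, [251.5, 266.7])]
[[0, -0.06, -2.91, -0.88, np.float64(0.066)], [0, -0.06, -2.96, -0.69, np.float64(0.066)], [0, -0.06, -2.99, -0.49, np.float64(0.066)], [0, -0.05, -3.02, -0.29, np.float64(0.066)], [0, -0.06, -3.04, -0.09, np.float64(0.066)]] end [0.6  0.03 0.2 ]
```

View pics/w4.png

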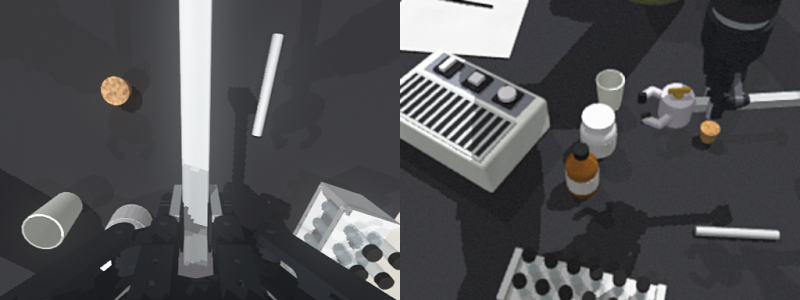

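Run:
```python
from h import *
c=cam('wrist'); M=np.array(c['mount']); uv=(251.5,266.7)
d=M[:3,:3]@np.array([(uv[0]-c['cx'])/c['fx'],(uv[1]-c['cy'])/c['fy'],1]); o=M[:3,3]; print('balance in tool',o+d*(-.0187-o[0])/d[0])
plan([.6118,-.2497,.20],-.30,14)
```

```text
balance in tool [-0.0187      0.00157952  0.00029552]
[[0, -0.02, -2.96, -0.88, np.float64(0.045)], [0, -0.02, -2.99, -0.75, np.float64(0.045)], [0, -0.02, -3.02, -0.61, np.float64(0.045)], [0, -0.02, -3.05, -0.47, np.float64(0.045)], [0, -0.02, -3.07, -0.34, np.float64(0.045)], [0, -0.02, -3.08, -0.2, np.float64(0.045)], [0, -0.02, -3.08, -0.06, np.float64(0.045)], [0, -0.02, -3.08, 0.08, np.float64(0.045)], [0, -0.02, -3.08, 0.22, np.float64(0.045)], [0, -0.02, -3.06, 0.35, np.float64(0.045)], [0, -0.02, -3.04, 0.49, np.float64(0.045)], [0, -0.02, -3.02, 0.63, np.float64(0.045)], [0, -0.02, -2.99, 0.76, np.float64(0.045)], [0, -0.02, -2.95, 0.9, np.float64(0.045)]] end [ 0.6118 -0.2497  0.2   ]
```

>>> arm_command:
  targets:
    - [[0, 0, -1.5, -0.4, 0.02], [0, 0, -3, -0.9, 0.045], [0, 0, -3, -0.75, 0.045], [0, 0, -3, -0.6, 0.045], [0, 0, -3, -0.5, 0.045]]

```text
time_s: 15.4
position: [0.5983, 0.0413, 0.1983]
tool_rot: [-0.045, 0.706, 0.045, 0.705]
force: [1.2, -0.3, -5.4]
finger_gap: 0.0125
```

>>> arm_command:
  targets:
    - [[0, 0, -3.1, -0.3, 0.045], [0, 0, -3.1, -0.2, 0.045], [0, 0, -3.1, -0.1, 0.045], [0, 0, -3.1, 0.1, 0.045], [0, 0, -3.1, 0.2, 0.045]]

```text
time_s: 16.02
position: [0.6013, -0.1138, 0.1983]
tool_rot: [0.034, 0.707, -0.035, 0.706]
force: [0.7, -0.2, -5.6]
finger_gap: 0.013
```

>>> arm_command:
  targets:
    - [[0, 0, -3.1, 0.4, 0.045], [0, 0, -3, 0.5, 0.045], [0, 0, -3, 0.6, 0.045], [0, 0, -2.5, 0.7, 0.045], [0, 0, -1.5, 0.3, 0.04]]

```text
time_s: 16.65
position: [0.6039, -0.247, 0.1986]
tool_rot: [0.112, 0.698, -0.112, 0.698]
force: [-0.0, 0.0, -5.0]
finger_gap: 0.0126
```

Run:
```python
from h import *
for i in range(3): c=cam('top')
s=r.state(); print(s['force'],s['torque'],s['finger_gap'],s['position'])
plan([.6118,-.2497,.153],-.30,4)
```

```text
[-0.16761683  0.52517535 -4.68038323] [-0.04841691  0.00786039  0.0240971 ] 0.012600727402802075 [ 0.60402044 -0.24562197  0.19896133]
[[0, 1.15, -0.04, 0.22, np.float64(-0.004)], [0, 1.15, -0.04, 0.22, np.float64(-0.004)], [0, 1.15, -0.04, 0.21, np.float64(-0.004)], [0, 1.15, -0.03, 0.22, np.float64(-0.004)]] end [ 0.6118 -0.2497  0.153 ]
```

>>> arm_command:
  targets:
    - [[0, 1.0, 0, 0.3, -0.005], [0, 1.5, -0.1, 0.3, -0.005], [0, 1.5, -0.1, 0.2, -0.005], [0, 0.6, 0, 0.1, 0], [0, 0, 0, 0, 0]]

```text
time_s: 17.42
position: [0.6118, -0.2496, 0.1523]
tool_rot: [0.106, 0.7, -0.105, 0.699]
force: [0.4, -0.0, -5.3]
finger_gap: 0.0126
```

Run:
```python
from h import *
for i in range(3): c=cam('scene')
b=c['pixels'][90:290,80:320]; b=cv2.resize(b,(480,400),interpolation=cv2.INTER_CUBIC)
t=cam('top'); a=cv2.resize(t['pixels'][120:240,280:400],(320,320),interpolation=cv2.INTER_CUBIC); a=np.vstack([a,np.zeros((80,320,3),np.uint8)])
cv2.imwrite('pics/f.png',np.hstack([b,a])[:,:,::-1])
s=r.state(); print(s['time_s'],s['force'],s['torque'],s['finger_gap'],s['position'],np.abs(s['qvel']).max())
for n,cc in (('top',t),('scene',c)):
  for k,z in (('clamp_balance',.171),('amber_bottle',0),('beaker',0),('jar',0),('stopper',.016)):
    for q in models.place_of(n,k)[:1]: print(n,k,q['p'],q['xy'],atz(cc,q['xy'],z).round(3))
M=tool()[1]; print('tool x',M[:,0],'psi',np.arctan2(M[1,2],M[0,2]))
```

```text
17.625 [ 0.24781387  0.82501497 -4.0245037 ] [-0.04722983 -0.0414646   0.00090381] 0.01276629965920658 [ 0.61273589 -0.25013385  0.15402183] 0.0019472183037115942
top clamp_balance 0.74 [346.7, 161.9] [ 0.618 -0.253  0.171]
top amber_bottle 0.86 [250.0, 165.4] [0.644 0.004 0.   ]
top beaker 0.66 [183.8, 214.5] [0.491 0.2   0.   ]
top jar 0.92 [249.7, 195.3] [0.552 0.004 0.   ]
top stopper 0.56 [183.6, 217.8] [0.48  0.198 0.016]
scene clamp_balance 0.94 [125.5, 159.9] [ 0.608 -0.249  0.171]
scene amber_bottle 0.56 [247.2, 247.1] [0.641 0.004 0.   ]
scene beaker 0.75 [265.9, 181.3] [ 0.449 -0.002  0.   ]
scene jar 0.76 [260.3, 216.3] [0.556 0.011 0.   ]
scene stopper 0.68 [346.0, 212.6] [0.508 0.2   0.016]
tool x [ 2.34113515e-05  1.25981557e-05 -1.00000000e+00] psi -0.3000221374178418
```

View pics/f.png

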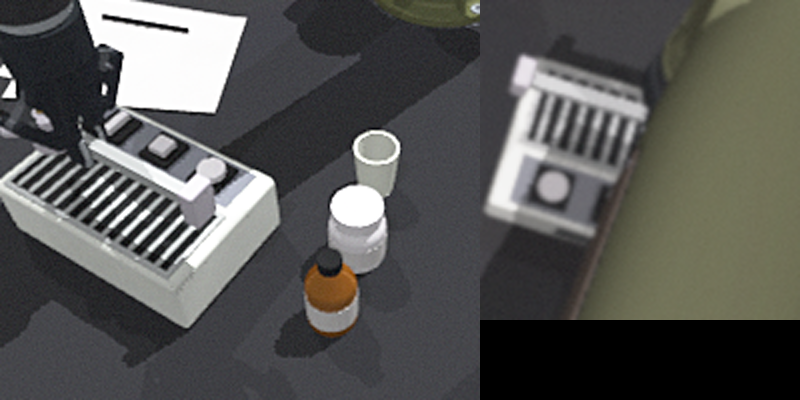

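```bash
python3 -c "
from rig import r
print(r.hand_in())"
```

```text
the job is handed in; nothing more can be done
None
```

I pressed the round, square and narrow bar keys in that order. I then picked up the clamp at its balance point, carried it over the bottles and held it above the grille. The job was handed in at about 18 s of robot time with the clamp still held; the hand-in reported no verdict.

**Keys:** Each key bottomed with the finger tips at about 96 mm height and 12–16 N, and was let up before the next. On the bar key I commanded the jaws to open while it was still held down. The fingers barely moved and read shut again after the lift.

**Grip:** The first grip was too high on the bar (near its top edge), so I opened, lowered about 7 mm and gripped again at mid-height. With the clamp lifted, the wrist camera put the balance point about 2 mm from the grasp point.

**Final hold:**
- **Position:** The tool is at (0.613, -0.250), against a measured grille centre of (0.612, -0.250). By the tool height, the bar is about 80 mm above the grille.
- **Balance point:** The top camera put it at (0.618, -0.253) and the scene camera at (0.608, -0.249), about 1 cm apart but both inside the 25 mm limit.
- **Level and still:** The tool points straight down and the arm is still. The clamp looks level and along the grille in the pictures, but I did not measure its tilt directly.

**Bystanders:** The bottle, jar and stopper read within about 1 cm of their starting places, comparing like cameras. The beaker read 12 mm off in the scene camera, and the top camera mistook another object for it. In the pictures it stands where it was. I did not re-check the rod after lifting the clamp.

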